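# Free the pedal in the strap clamp: back off the knurled nut and push the strap clear

## Task

Unclamp the lime-green pedal in the fixture, using only the outside of the fingertips: first roll a fingertip round the knurled rim of the hand nut to back it off two full turns (anticlockwise from above, to within a quarter turn), then push the end of the strap back off the pedal as far as it goes. Do not take the nut or the strap between the fingers; leave the pedal lying in its nest and the other things on the bench where they are, and finish clear of everything.

Things in the scene. Friction and masses are not known exactly. Their poses are not given: they have to be found in the camera images.
- fixture: Fixed grey-painted steel base plate, 82x252 mm, 12 mm thick, of the strap clamp; it stands on the bench at any yaw between -0.45 and -0.05. Origin: on the axis of the upright stud, underside of the plate (z = 0 of the bench). Its +y axis runs along the strap from the stud towards the pedal, z up. The stud is 12 mm thick, its tip 80 mm above the bench. Blue heel rest at y -72 to -42 mm, up to z 44 mm.
- nut_top (a point): Centre of the top face of the knurled steel nut, on the stud's axis. The rim is a cylinder of 60 mm diameter from 22 mm below this point (0.3 mm above the strap, z = 46.8 mm at the start) up to this point (z = 68.8 mm). Turns and rises with the nut, 1.75 mm a turn. Nothing else within 75 mm of the axis is higher than the strap's top except the stud. A red mark, 4x12 mm, on the outer part of the face shows how far it has turned.
- nut (a joint): Angle of the nut on its right-hand thread in rad: 0 tight at the start, grows anticlockwise from above (loosening); two turns = 12.57. It stays where it is left; turning it takes about 0.035 N m (1.2 N along the rim). The rim turns by friction with the fingertip, as fine knurling does: press on it with 5 to 10 N. A boss 2.6 mm deep under the nut sits in a notch of the strap and locks it until the nut has risen clear (1.5 turns).
- strap_toe (a point): Centre of the strap's flat end face that overhangs the pedal by 32 mm at the start (face 40 mm wide, 14 mm high: z 32.5 to 46.5 mm; 90 mm from the stud's axis at the start). Dark steel strap; the face looks along the fixture's +y, push it towards the stud, along the fixture's -y. Axes as the fixture's. The pedal's top is 0.5 mm below the strap.
- strap (a joint): How far the strap has slid back from the pedal in m: 0 at the start, 0.046 at its stop (the toe then stands 14 mm past the nut's rim, 14 mm clear of the pedal). Needs about 3 N once free; stays where it is left.
- pedal: Loose lime-green bicycle pedal, 107x104x20 mm, lying flat on the plate between six low steel dowels (tops at z 25.5 mm). Origin: centre of its underside, 110 mm from the stud along the fixture's +y; its top is at z 32 mm.
- finished_pedal: second lime-green pedal lying flat on the bench, 107x104x20 mm; bystander, to be left alone. Origin: centre of its underside.
- carton: kraft carton standing on the bench, 76x63x105 mm high; bystander, to be left alone. Origin: centre of its underside.
- bin: open blue stacking bin with washers, 144x103x59 mm high; bystander, to be left alone. Origin: centre of its underside.
- spindle_a: turned steel spindle lying on the bench, 84 mm long, 18 mm thick; bystander, to be left alone. Origin: centre of its underside.
- spindle_b: second such spindle, 84 mm long, 18 mm thick; bystander, to be left alone. Origin: centre of its underside.
- hex_key: black L-shaped hexagon key lying flat, 99x34x9 mm; bystander, to be left alone. Origin: centre of its underside.
- bottle: red threadlocker bottle standing upright, 22x27 mm, 92 mm high; bystander, to be left alone. Origin: centre of its underside.

How it is judged (in metres and radians):
On the way, in this order (a step that is already met when the one before it is completed fails the run):
1. the nut is backed off two full turns, within a quarter turn, while the strap is still in place (value of joint nut between 11 and 14.14 rad and value of joint strap below 0.006 m), for 0.2 s.
2. the strap is pushed back clear of the pedal (value of joint strap above 0.042 m), for 0.2 s.
At the end, for the whole second after the job is handed in: The nut stands 1.75 to 2.25 turns from tight, the strap is slid back at least 42 of its 46 mm, the pedal lies in its nest within 8 mm of where it was, and everything is at rest (value of joint nut between 11 and 14.14 rad and value of joint strap above 0.042 m and distance of pedal from where it was at the start of the episode below 0.008 m and linear speed of pedal below 0.02 m/s and velocity of joint nut between -0.1 and 0.1 rad/s); the robot touches nothing.
It fails at once if the nut is taken between the fingers or pressed on from above instead of rolled at its rim (horizontal distance between the grasp point and nut_top below 0.022 m and contact force between the fingers and nut above 1 N).
It fails at once if the strap is gripped or borne down on from above instead of pushed at its end (y of the grasp point in the frame of strap_toe below 0.003 m and contact force between the fingers and strap above 5 N).
It fails at once if the pedal is lifted or pushed out of its nest (height (world z) of pedal above 0.02 m or distance of pedal from where it was at the start of the episode above 0.012 m).
It fails at once if another thing on the bench is moved by more than 15 mm (distance of any of finished_pedal, carton, bin, spindle_a, spindle_b, hex_key, bottle from where it was at the start of the episode above 0.015 m).
It also fails if it takes over 72 s, if anything falls off the work surface, if the arm or the gripper's body presses on something with over 40 N, if the wrist force passes 120 N, or if a joint passes its speed limit or range.

## Robot

A 6-joint arm with a two-finger parallel gripper is mounted at the origin on a cart in front of the work surface, level with it; the furniture and walls round the work are solid. World frame = base frame: x ahead of the robot, y to its left, z up, the work surface at z = 0. Lengths are in m, angles in degrees, forces in N, time in s.
With the tool pointing down it reaches from about 0.325 to 0.9 m from the base axis. Payload 6.1 kg.
Tool frame: the origin (TCP) lies midway between the tips of the shut fingers; the grasp point (between the pads) lies 19 mm behind it; z points along the fingers, y is the line along which they close (so a half turn about z gives the same grasp; the last joint's range is limited). The gripper opens to 85 mm and grips with 20 to 120 N. Pads are 22 mm wide; open, the fingers measure 114 mm over their backs; the gripper's body (76 mm by 85 mm) begins 54 mm behind the grasp point. The pads swing forward as they close: fully open they stand 13 mm farther back than shut.
Start: joints at [69.265, 12.628, 87.462, -0, 79.91, -7.225], TCP at [0.146, 0.608, 0.231] pointing down, gripper open.
Joint ranges: [-170.65, 170.65], [-52.31, 119.04], [5.05, 147.46], [-71.25, 251.25], [11.57, 151.72], [-153.62, 153.62]. Speed limits (degrees/s): [147.25, 147.25, 172.46, 180, 180, 180].

## Interface

Orientations are given as a 3x3 rotation matrix whose columns are the frame's x, y, z axes.
In Python, from rig import r gives the robot as it stands.
- The arm moves only by the tool step_arm, never from a script. Its argument "increments" is a list of rows, each an object with "hand": the finger opening in mm, from 0 to 85.4; "slide": the shift along the world's x, y, z in mm, a list of three; "turn": the turn, a rotation vector about the world's x, y, z in rad, a list of three. A call has 1 to 5 rows; each row shifts and turns the commanded pose from where the row before left it; what a row does not reach is not made up. A row lasts 1/12 s, in which the tool goes at most 41.7 mm and 7.16 degrees, less where a joint would pass 70% of its speed; a pose out of reach is approached as far as the arm can. A call is refused whole if a number of a shift passes 41.7 or a number of a turn 0.125, either way. A call with a gripper value outside its range is refused whole. The fingers move at their own pace and stop on an object; "squeeze" is the grip in N (left out, the last holds). Time passes only in rows, so rows that do not move let the fingers close. It gives the time, the measured TCP pose, the force, the opening and the grip force at its end, in the units of the state.
- r.read_state(): the state, without advancing time (a new reading comes with each control period).
- r.grab_frame(name): name is "scene" or "side" or "wrist"; returns the picture (384x512x3 uint8, red, green, blue); there is no depth.
- r.calibration(name): a dict with "mtx" (3x3 intrinsics, pixels), "world_to_cam" (4x4, takes a point from world to camera coordinates); the wrist camera has in their place "T_tool_cam" (4x4, takes a point from camera to tool coordinates, whose origin is the TCP and whose axes are the flange's). Camera axes: x right, y down, z forward; pixel columns grow to the right and rows downward; lengths in m; the calibration is good to about 2 mm. The wrist camera is an equidistant fisheye: a pixel r from the principal point sees the ray r / f radians off the axis. A picture is of the moment at which its call begins: read the wrist's pose just before it. calibration takes no time and is no camera call.
- r.close_job(): hands the job in; it is judged then, once.
The state is a dict: "t": time; "joints": joint angles; "dq": joint speeds; "tau": joint torques, N m; "ee_pos": TCP position; "tcp_rot": TCP orientation; "ft_force": force on the tool from outside, world axes, zero at the start; "ft_torque": the same for the moment, N m; "width": opening from 0.0 (shut) to 1.0 (fully open); "grip_force": force on a finger pad.
Only numpy, scipy, OpenCV 4.12 (cv2) and the standard library are available. Lean on these libraries where they do the work, as an engineer would, in place of code of your own. Each camera call takes 0.05 s, during which the arm holds its last target. There are 200 camera calls.

## Working session

There is one attempt and no reset: what is moved stays moved. The work goes in short steps, Python scripts to look and compute and a tool call to move; the robot and the scene stay as the last step left them, time stands still between calls to the robot, and variables do not carry over. Pictures are saved under pics/ and viewed, at most 10 in all, crops included, and the job is handed in when it is done.

Besides the shell and the picture viewer there is one more tool, called after "Call:" by a JSON object that holds its "op" and its "data". step_arm: Moves the arm, as the interface text tells. Its arguments: {"type":"object","properties":{"increments":{"type":"array"},"squeeze":{"type":"number"}},"required":["increments"]}

```bash
ls; mkdir -p pics; python3 - <<'E'
from rig import r
import cv2,numpy as np
s=r.read_state(); print(s)
a=r.grab_frame("scene");b=r.grab_frame("side")
cv2.imwrite("pics/a.png",cv2.resize(a[:,:,::-1],(800,600),interpolation=cv2.INTER_CUBIC))
cv2.imwrite("pics/b.png",cv2.resize(b[:,:,::-1],(800,600),interpolation=cv2.INTER_CUBIC))
for n in("scene","side","wrist"):
  c=r.calibration(n); print(n,{k:np.round(v,4).tolist() for k,v in c.items() if not isinstance(v,str)})
E
```

```text
pics
{'t': 0.0, 'joints': array([ 6.92641836e+01,  1.26753037e+01,  8.75252845e+01,  2.05224119e-05,
        7.99100460e+01, -7.22547630e+00]), 'dq': array([-0.01027219,  0.11594727, -0.01180983, -0.08168869,  0.02382108,
        0.01248699]), 'tau': array([ 3.00755237e-04, -4.96889234e+01, -3.89407969e+01, -9.49624336e-05,
        1.09558782e-02,  4.20616834e-05]), 'ee_pos': array([0.1458079 , 0.60713802, 0.23020301]), 'tcp_rot': array([[-9.72327677e-01,  2.33620249e-01, -6.83994315e-04],
       [ 2.33621124e-01,  9.72326031e-01, -1.80572596e-03],
       [ 2.43211328e-04, -1.91555285e-03, -9.99998136e-01]]), 'ft_force': array([ 0.07743469,  0.08696606, -0.39784276]), 'ft_torque': array([-0.04258361,  0.04573137,  0.06074459]), 'grip_force': 0.0, 'width': 0.9979401924351071}
scene {'mtx': [[438.7133, 0.0, 256.8858], [0.0, 438.7133, 195.5159], [0.0, 0.0, 1.0]], 'world_to_cam': [[0.4389, -0.8984, 0.0154, -0.1981], [-0.5199, -0.268, -0.8111, 0.3452], [0.7328, 0.348, -0.5847, 0.9706], [0.0, 0.0, 0.0, 1.0]]}
side {'mtx': [[352.6966, 0.0, 261.2445], [0.0, 352.6966, 191.5357], [0.0, 0.0, 1.0]], 'world_to_cam': [[0.9994, -0.0285, -0.018, -0.5399], [-0.0295, -0.4815, -0.876, 0.1186], [0.0164, 0.876, -0.4821, 1.2651], [0.0, 0.0, 0.0, 1.0]]}
wrist {'mtx': [[297.3186, 0.0, 254.9985], [0.0, 297.3186, 190.3056], [0.0, 0.0, 1.0]], 'T_tool_cam': [[0.0001, -0.9628, -0.2701, 0.0685], [1.0, 0.0, 0.0004, -0.0004], [-0.0003, -0.2701, 0.9628, -0.1419], [0.0, 0.0, 0.0, 1.0]]}
```

View pics/a.png

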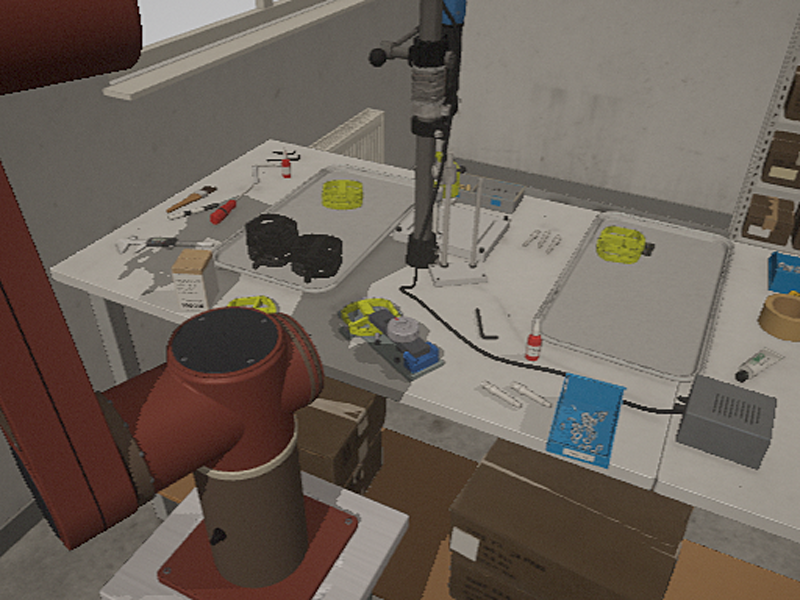

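View pics/b.png

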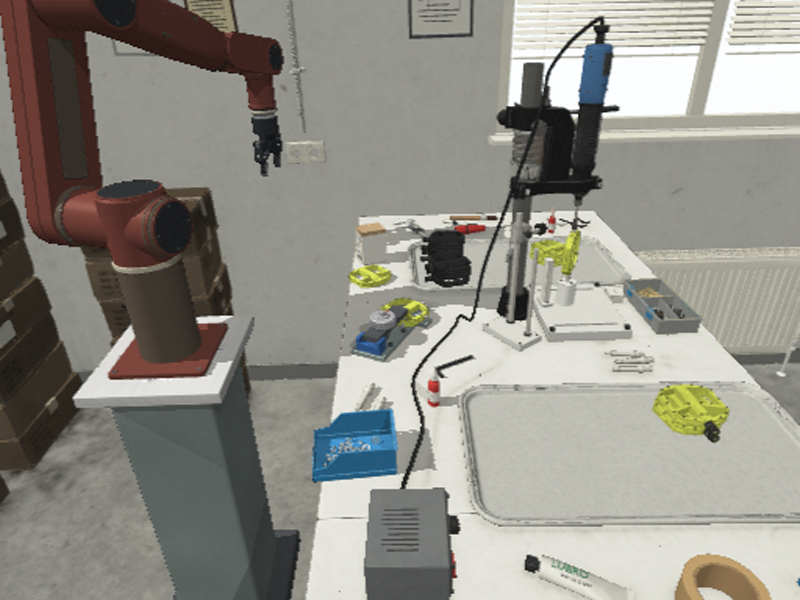

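The scene view shows the nut near (404,328) of 800x600, blue heel rest (418,358) and the pedal (370,315). The side view shows the nut at (382,317), with the drill stand behind the fixture. I'll enlarge the fixture in both.

```bash
cat > h.py <<'E'
import numpy as np,cv2
from rig import r
def ray(n,uv):
    c=r.calibration(n);K=np.array(c["mtx"]);T=np.array(c["world_to_cam"])
    d=np.linalg.inv(K)@[uv[0],uv[1],1];R=T[:3,:3]
    return -R.T@T[:3,3],R.T@d
def atz(n,uv,z):
    o,d=ray(n,uv);return o+d*(z-o[2])/d[2]
def wray(s,uv):
    c=r.calibration("wrist");K=np.array(c["mtx"]);T=np.array(c["T_tool_cam"])
    v=(np.array(uv)-K[:2,2])/K[0,0];th=np.hypot(*v)
    d=np.r_[v/th*np.sin(th),np.cos(th)];R=np.array(s["tcp_rot"])
    return np.array(s["ee_pos"])+R@T[:3,3],R@T[:3,:3]@d
def watz(s,uv,z):
    o,d=wray(s,uv);return o+d*(z-o[2])/d[2]
E
python3 - <<'E'
from h import *
a=cv2.imread("pics/a.png");b=cv2.imread("pics/b.png")
A=cv2.resize(a[280:390,320:470],(800,587),interpolation=cv2.INTER_CUBIC)[:, :]
B=cv2.resize(b[280:370,335:455],(800,600),interpolation=cv2.INTER_CUBIC)
A=cv2.resize(A,(400,294));B=cv2.resize(B,(400,300))
cv2.imwrite("pics/c.png",np.vstack([A,B]))
k=.64
for n,p,z in[("scene",(404,325),.0688),("side",(382,317),.0688),("scene",(421,255),0),("side",(515,310),0),("scene",(193,305),0),("scene",(533,358),0),("scene",(590,460),0),("scene",(250,310),.02),("scene",(450,365),0),("scene",(330,185),.0)]: print(n,p,atz(n,np.array(p)*k,z).round(3))
E
```

```text
scene (404, 325) [0.481 0.01  0.069]
side (382, 317) [0.482 0.008 0.069]
scene (421, 255) [0.826 0.131 0.   ]
side (515, 310) [0.816 0.14  0.   ]
scene (193, 305) [0.422 0.474 0.   ]
scene (533, 358) [ 0.582 -0.218  0.   ]
scene (590, 460) [ 0.376 -0.378  0.   ]
scene (250, 310) [0.44  0.339 0.02 ]
scene (450, 365) [ 0.49  -0.084  0.   ]
scene (330, 185) [1.047 0.513 0.   ]
```

View pics/c.png

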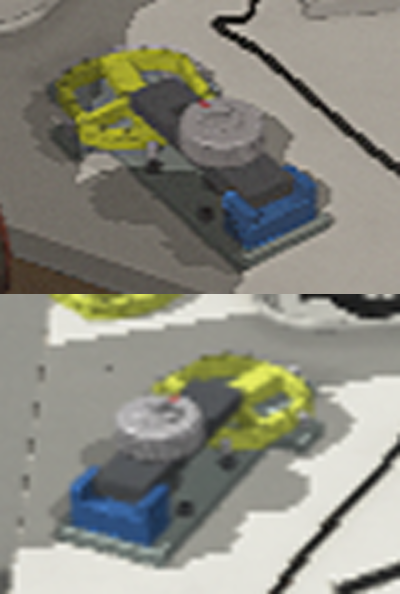

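Both views put the nut at about (0.482, 0.009), which agrees to 2 mm. The strap runs up and away towards the pedal. I'll move above it with shut fingers and take a close look.

Call:
{"op": "step_arm", "data": {"increments": [{"hand": 0, "slide": [10, -15, 0], "turn": [0, 0, 0]}, {"hand": 0, "slide": [20, -31, -2], "turn": [0, 0, 0]}, {"hand": 0, "slide": [20, -31, -2], "turn": [0, 0, 0]}, {"hand": 0, "slide": [20, -31, -2], "turn": [0, 0, 0]}, {"hand": 0, "slide": [20, -31, -2], "turn": [0, 0, 0]}], "squeeze": 20}}

```text
t: 0.52
ee_pos: [0.2362, 0.467, 0.2225]
tcp_rot: [[-0.973, 0.233, -0.0], [0.233, 0.973, -0.001], [0.0, -0.001, -1.0]]
ft_force: [0.6, 0.9, -0.9]
width: 0.302
grip_force: 0.0
```

Call:
{"op": "step_arm", "data": {"increments": [{"hand": 0, "slide": [20, -31, -2], "turn": [0, 0, 0]}, {"hand": 0, "slide": [20, -31, -2], "turn": [0, 0, 0]}, {"hand": 0, "slide": [20, -31, -2], "turn": [0, 0, 0]}, {"hand": 0, "slide": [20, -31, -2], "turn": [0, 0, 0]}, {"hand": 0, "slide": [20, -31, -2], "turn": [0, 0, 0]}]}}

```text
t: 0.93
ee_pos: [0.3363, 0.312, 0.2129]
tcp_rot: [[-0.972, 0.233, -0.0], [0.233, 0.972, -0.0], [0.0, -0.0, -1.0]]
ft_force: [0.4, 0.9, 0.5]
width: 0.003
grip_force: 0.0
```

Call:
{"op": "step_arm", "data": {"increments": [{"hand": 0, "slide": [20, -31, -2], "turn": [0, 0, 0]}, {"hand": 0, "slide": [20, -31, -2], "turn": [0, 0, 0]}, {"hand": 0, "slide": [20, -31, -2], "turn": [0, 0, 0]}, {"hand": 0, "slide": [20, -31, -2], "turn": [0, 0, 0]}, {"hand": 0, "slide": [20, -31, -2], "turn": [0, 0, 0]}]}}

```text
t: 1.35
ee_pos: [0.4364, 0.157, 0.203]
tcp_rot: [[-0.972, 0.234, -0.0], [0.234, 0.972, 0.0], [0.0, 0.0, -1.0]]
ft_force: [0.8, 0.3, 0.5]
width: -0.004
grip_force: 0.0
```

Call:
{"op": "step_arm", "data": {"increments": [{"hand": 0, "slide": [20, -31, -2], "turn": [0, 0, 0]}, {"hand": 0, "slide": [20, -31, 0], "turn": [0, 0, 0]}, {"hand": 0, "slide": [20, -31, 0], "turn": [0, 0, 0]}, {"hand": 0, "slide": [20, -31, 0], "turn": [0, 0, 0]}, {"hand": 0, "slide": [10, -15, 0], "turn": [0, 0, 0]}]}}

```text
t: 1.77
ee_pos: [0.5274, 0.0161, 0.201]
tcp_rot: [[-0.972, 0.236, 0.0], [0.236, 0.972, -0.001], [-0.001, -0.001, -1.0]]
ft_force: [-0.2, -0.1, 0.5]
width: -0.001
grip_force: 0.0
```

Call:
{"op": "step_arm", "data": {"increments": [{"hand": 0, "slide": [5, -9, 0], "turn": [0, 0, 0]}, {"hand": 0, "slide": [0, 0, 0], "turn": [0, 0, 0]}, {"hand": 0, "slide": [0, 0, 0], "turn": [0, 0, 0]}]}}

```text
t: 2.02
ee_pos: [0.5304, 0.0111, 0.2008]
tcp_rot: [[-0.972, 0.234, -0.001], [0.234, 0.972, 0.001], [0.002, 0.0, -1.0]]
ft_force: [-0.8, -0.3, 0.1]
width: 0.001
grip_force: 0.0
```

```bash
python3 - <<'E'
from h import *
s=r.read_state(); print(s['t'],s['ee_pos'],s['tcp_rot'],s['ft_force'],s['width'],np.abs(s['dq']).max())
w=r.grab_frame("wrist"); np.save("w1.npy",w)
cv2.imwrite("pics/w1.png",cv2.resize(w[:,:,::-1],(800,600),interpolation=cv2.INTER_CUBIC))
E
```

```text
2.0167 [0.5303701  0.01111164 0.20076122] [[-9.72179160e-01  2.34234058e-01 -1.44450505e-03]
 [ 2.34233205e-01  9.72180160e-01  7.36614902e-04]
 [ 1.57685944e-03  3.77770610e-04 -9.99998685e-01]] [-0.77610174 -0.26050317  0.11738358] 0.0012247281347209245 1.539894490392686
```

View pics/w1.png

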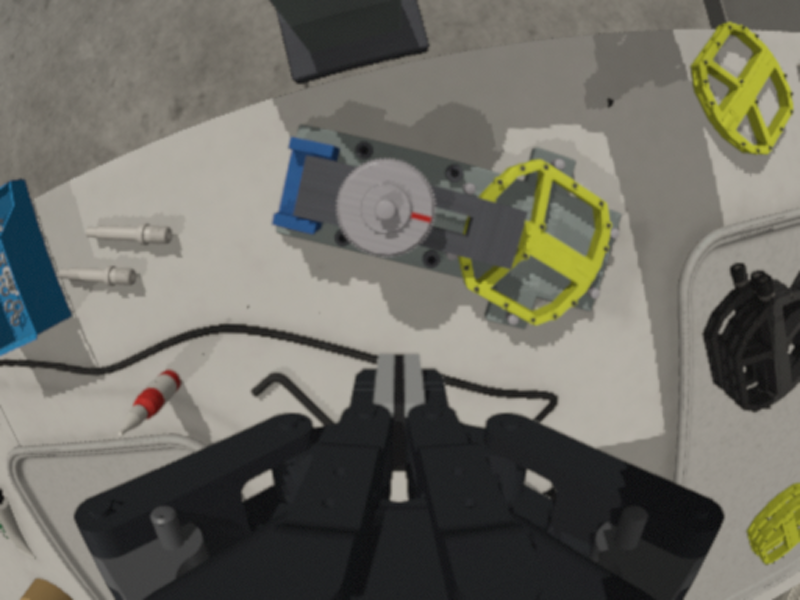

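The wrist view shows the nut face centred at (385,206), the red mark at (422,217) pointing along the strap, and the strap's toe from about (526,208) to (514,268). The blue heel rest is at (300,185), and the fingers are at (400,370).

```bash
python3 - <<'E'
from h import *
s=r.read_state();k=.64
w=np.load("w1.npy")
cv2.imwrite("pics/w1c.png",cv2.resize(w[85:215,165:355,::-1],None,fx=4.2,fy=4.2,interpolation=cv2.INTER_CUBIC))
P=lambda u,v,z:watz(s,(u*k,v*k),z)
for n,u,v,z in[("nut",385,206,.0688),("L",336,206,.0688),("R",434,206,.0688),("T",385,158,.0688),("B",385,255,.0688),("stud",387,209,.080),("mark",422,217,.0688),("toe1",526,208,.0465),("toe2",514,268,.0465),("heel1",298,145,.044),("heel2",279,222,.044),("fingertip",400,360,.2)]:print(n,P(u,v,z).round(4))
E
```

```text
nut [0.482  0.0149 0.0688]
L [ 0.475  -0.0133  0.0688]
R [0.4887 0.0429 0.0688]
T [0.4545 0.0216 0.0688]
B [0.5106 0.0079 0.0688]
stud [0.4832 0.0161 0.08  ]
mark [0.4935 0.0346 0.0688]
toe1 [0.5048 0.1031 0.0465]
toe2 [0.5424 0.0876 0.0465]
heel1 [ 0.431  -0.0311  0.044 ]
heel2 [ 0.4764 -0.0565  0.044 ]
fingertip [0.5237 0.0134 0.2   ]
```

View pics/w1c.png

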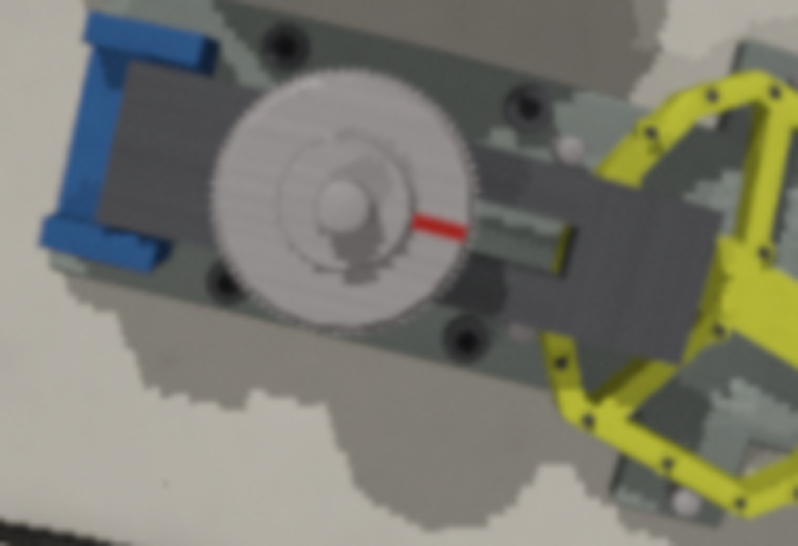

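The nut centre is at about (0.482, 0.014), its toe distance is 91 mm as expected, and the fixture yaw is about -0.44. I'll align the tool, then go down on the far side of the nut, clear of the rim.

Call:
{"op": "step_arm", "data": {"increments": [{"hand": 0, "slide": [0, -10, -15], "turn": [0, 0, -0.1]}, {"hand": 0, "slide": [-1, -9, -30], "turn": [0, 0, -0.1]}, {"hand": 0, "slide": [0, 0, -36], "turn": [0, 0, 0]}, {"hand": 0, "slide": [0, 0, -36], "turn": [0, 0, 0]}, {"hand": 0, "slide": [0, 0, -20], "turn": [0, 0, 0]}]}}

```text
t: 2.48
ee_pos: [0.5268, -0.0062, 0.0606]
tcp_rot: [[-0.907, 0.42, -0.005], [0.42, 0.907, 0.001], [0.005, -0.001, -1.0]]
ft_force: [-0.3, -0.1, -0.7]
width: -0.0
grip_force: 0.0
```

Call:
{"op": "step_arm", "data": {"increments": [{"hand": 0, "slide": [0, 0, -9], "turn": [0, 0, 0]}, {"hand": 0, "slide": [0, 0, -2], "turn": [0, 0, 0]}, {"hand": 0, "slide": [0, 0, 0], "turn": [0, 0, 0]}, {"hand": 0, "slide": [0, 0, 0], "turn": [0, 0, 0]}]}}

```text
t: 2.82
ee_pos: [0.5314, -0.0079, 0.0552]
tcp_rot: [[-0.907, 0.421, 0.003], [0.421, 0.907, -0.0], [-0.003, 0.001, -1.0]]
ft_force: [-0.5, -0.1, 0.3]
width: 0.001
grip_force: 0.0
```

Call:
{"op": "step_arm", "data": {"increments": [{"hand": 0, "slide": [0, 0, 0], "turn": [0, 0, 0]}, {"hand": 0, "slide": [0, 0, 0], "turn": [0, 0, 0]}, {"hand": 0, "slide": [0, 0, 0], "turn": [0, 0, 0]}]}}

```text
t: 3.07
ee_pos: [0.531, -0.0084, 0.0546]
tcp_rot: [[-0.907, 0.422, 0.002], [0.422, 0.907, -0.0], [-0.002, 0.001, -1.0]]
ft_force: [-0.1, -0.1, 0.5]
width: -0.005
grip_force: 0.0
```

Call:
{"op": "step_arm", "data": {"increments": [{"hand": 0, "slide": [-3.6, 1.7, -1], "turn": [0, 0, 0]}, {"hand": 0, "slide": [-1.8, 0.8, 0], "turn": [0, 0, 0]}, {"hand": 0, "slide": [0, 0, 0], "turn": [0, 0, 0]}, {"hand": 0, "slide": [0, 0, 0], "turn": [0, 0, 0]}]}}

```text
t: 3.4
ee_pos: [0.5243, -0.0057, 0.0522]
tcp_rot: [[-0.907, 0.422, -0.0], [0.422, 0.907, 0.0], [0.0, -0.0, -1.0]]
ft_force: [-0.6, -0.5, 0.3]
width: -0.002
grip_force: 0.0
```

Call:
{"op": "step_arm", "data": {"increments": [{"hand": 0, "slide": [-1.8, 0.8, 0], "turn": [0, 0, 0]}, {"hand": 0, "slide": [0, 0, 0], "turn": [0, 0, 0]}, {"hand": 0, "slide": [0, 0, 0], "turn": [0, 0, 0]}, {"hand": 0, "slide": [0, 0, 0], "turn": [0, 0, 0]}]}}

```text
t: 3.73
ee_pos: [0.5228, -0.005, 0.0523]
tcp_rot: [[-0.907, 0.422, 0.0], [0.422, 0.907, -0.0], [-0.0, -0.0, -1.0]]
ft_force: [0.4, 0.3, 0.5]
width: -0.003
grip_force: 0.0
```

Call:
{"op": "step_arm", "data": {"increments": [{"hand": 0, "slide": [-1.8, 0.8, 0], "turn": [0, 0, 0]}, {"hand": 0, "slide": [0, 0, 0], "turn": [0, 0, 0]}, {"hand": 0, "slide": [0, 0, 0], "turn": [0, 0, 0]}]}}

```text
t: 3.98
ee_pos: [0.5209, -0.0041, 0.0522]
tcp_rot: [[-0.907, 0.422, -0.0], [0.422, 0.907, 0.0], [0.0, -0.0, -1.0]]
ft_force: [0.3, -0.2, -0.6]
width: 0.0
grip_force: 0.0
```

Call:
{"op": "step_arm", "data": {"increments": [{"hand": 0, "slide": [-1.4, 0.6, 0], "turn": [0, 0, 0]}, {"hand": 0, "slide": [0, 0, 0], "turn": [0, 0, 0]}, {"hand": 0, "slide": [0, 0, 0], "turn": [0, 0, 0]}]}}

```text
t: 4.23
ee_pos: [0.5202, -0.0038, 0.0525]
tcp_rot: [[-0.907, 0.422, 0.001], [0.422, 0.907, -0.0], [-0.001, 0.0, -1.0]]
ft_force: [2.7, -2.1, -0.6]
width: 0.002
grip_force: 1.4
```

Call:
{"op": "step_arm", "data": {"increments": [{"hand": 0, "slide": [-0.9, 0.4, 0], "turn": [0, 0, 0]}, {"hand": 0, "slide": [0, 0, 0], "turn": [0, 0, 0]}, {"hand": 0, "slide": [0, 0, 0], "turn": [0, 0, 0]}]}}

```text
t: 4.48
ee_pos: [0.52, -0.0038, 0.0527]
tcp_rot: [[-0.906, 0.422, 0.003], [0.422, 0.906, -0.001], [-0.003, 0.0, -1.0]]
ft_force: [5.7, -2.7, -3.2]
width: -0.002
grip_force: 3.0
```

Contact occurs where predicted (force along the face normal, stiffness about 4 N/mm). I'll try a first drag along the tangent.

Call:
{"op": "step_arm", "data": {"increments": [{"hand": 0, "slide": [1.2, 3.8, -0.5], "turn": [0, 0, 0]}, {"hand": 0, "slide": [1.7, 3.6, 0], "turn": [0, 0, 0]}, {"hand": 0, "slide": [0, 0, 0], "turn": [0, 0, 0]}]}}

```text
t: 4.73
ee_pos: [0.5235, 0.0039, 0.0527]
tcp_rot: [[-0.907, 0.422, 0.004], [0.422, 0.907, -0.001], [-0.004, 0.001, -1.0]]
ft_force: [4.3, -2.2, -0.8]
width: -0.003
grip_force: 3.0
```

Call:
{"op": "step_arm", "data": {"increments": [{"hand": 0, "slide": [0.8, 1.8, 0], "turn": [0, 0, 0]}, {"hand": 0, "slide": [0.8, 1.8, 0], "turn": [0, 0, 0]}, {"hand": 0, "slide": [0, 0, 0], "turn": [0, 0, 0]}, {"hand": 0, "slide": [0, 0, 0], "turn": [0, 0, 0]}]}}

```text
t: 5.07
ee_pos: [0.5247, 0.0075, 0.0526]
tcp_rot: [[-0.907, 0.422, 0.003], [0.422, 0.907, -0.001], [-0.003, 0.001, -1.0]]
ft_force: [4.2, -1.5, 0.4]
width: -0.0
grip_force: 2.7
```

```bash
python3 - <<'E'
from h import *
s=r.read_state(); print(s['t'],s['ee_pos'],s['ft_force'])
w=r.grab_frame("wrist"); np.save("w2.npy",w)
hsv=cv2.cvtColor(w,cv2.COLOR_RGB2HSV)
m=((hsv[...,0]<8)|(hsv[...,0]>172))&(hsv[...,1]>140)&(hsv[...,2]>80)
n,l,st,ce=cv2.connectedComponentsWithStats(m.astype(np.uint8))
for i in range(1,n):
  if st[i,4]>5: print(st[i],ce[i].round(1),watz(s,ce[i],.0688).round(4))
cv2.imwrite("pics/w2.png",cv2.resize(w[:,:,::-1],(800,600),interpolation=cv2.INTER_CUBIC))
E
```

```text
5.0667 [0.5246769  0.00753355 0.05263593] [ 4.18856885 -1.5207391   0.44529442]
[263 150  27  16 205] [275.6 157.7] [0.485  0.0354 0.0688]
[ 57 362  14  19 102] [ 62.5 371.2] [ 0.5656 -0.1813  0.0688]
```

View pics/w2.png

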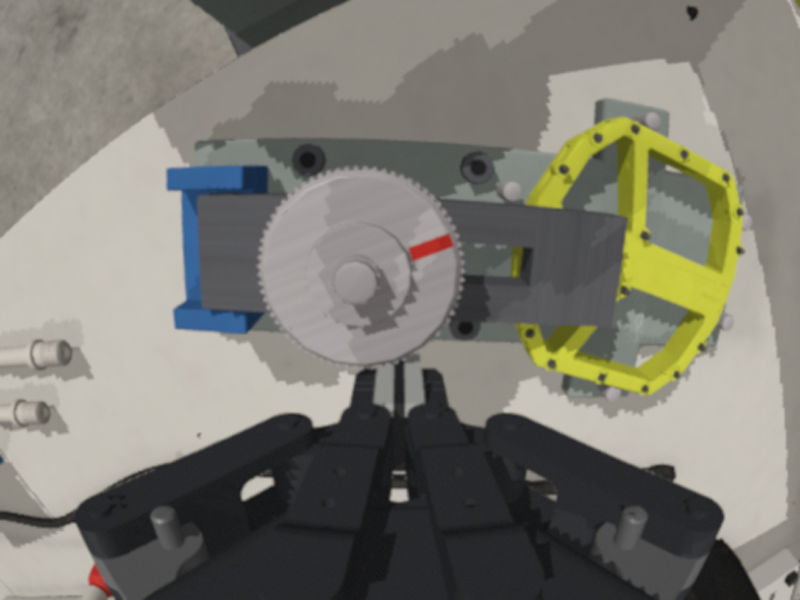

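The knurled nut turned with the finger: the mark at (431,247) is about 16° up from the strap line, about the centre (361,267). The strap lies level in the picture, so the tool is aligned with it. Next I'll work out waypoints round the rim for a box-shaped tip kept at fixed orientation.

```bash
cat > path.py <<'E'
# waypoints of the TCP round the nut at fixed tool yaw: disc R-pen plus the box tip
from h import *
import sys
e1=np.array([.907,-.422]);e2=np.array([.422,.907])
def way(t,C,hx,hy,R):   # t: contact normal angle in tool frame, flats smoothed
    return C+(hx*np.tanh(6*np.cos(t))+R*np.cos(t))*e1*1e3+0*e2
def outline(C,hx,hy,R,step=5.0):
    pts=[]
    for k,(sx,sy) in enumerate([(1,1),(-1,1),(-1,-1),(1,-1)]):
        for t in np.linspace(k*np.pi/2,(k+1)*np.pi/2,60):
            pts.append([sx*hx+R*np.cos(t),sy*hy+R*np.sin(t)])
    return np.array(pts)   # tool-plane coords (along e1,e2), mm
def plan(cmd,C,hx,hy,R,n,step,laps=2):
    P=np.vstack([outline(C,hx,hy,R)]*laps)
    rel=(np.array(cmd)-C)*1e3; q=np.array([rel@e1,rel@e2])
    i0=np.argmin(np.hypot(*(P[:240]-q).T)); P=P[i0:]
    s=np.r_[0,np.cumsum(np.hypot(*np.diff(P,axis=0).T))]
    T=np.array([[np.interp(step*(k+1),s,P[:,j]) for j in(0,1)] for k in range(n)])
    W=T[:,:1]*e1+T[:,1:]*e2+C*1e3
    d=np.diff(np.vstack([np.array(cmd)*1e3,W]),axis=0).round(1)
    return d,q,T
E
python3 - <<'E'
from path import *
s=r.read_state()
C=watz(s,(361*.64,267*.64),.0688);print(C)
print(watz(s,(356*.64,283*.64),.080))
C=np.array([.4829,.0135])
d,q,T=plan((.5231,.0079),C,11,11,27.5,20,5)
print(q);print(d.tolist());print(T.round(0).tolist())
E
```

```text
[0.48212398 0.01557104 0.0688    ]
[0.48352826 0.01442452 0.08      ]
[38.8246 11.8852]
[[1.2, 4.7], [0.7, 4.9], [-0.2, 5.0], [-1.1, 4.9], [-2.0, 4.6], [-2.8, 4.1], [-3.5, 3.6], [-4.1, 2.9], [-4.5, 2.2], [-4.5, 2.1], [-4.5, 2.1], [-4.5, 2.1], [-4.5, 2.1], [-4.7, 1.6], [-4.9, 0.7], [-5.0, -0.2], [-4.9, -1.1], [-4.6, -2.0], [-4.2, -2.8], [-3.6, -3.5]]
[[38.0, 17.0], [36.0, 21.0], [34.0, 26.0], [31.0, 30.0], [27.0, 33.0], [23.0, 36.0], [18.0, 37.0], [13.0, 38.0], [8.0, 38.0], [3.0, 38.0], [-2.0, 38.0], [-7.0, 38.0], [-12.0, 38.0], [-16.0, 38.0], [-21.0, 37.0], [-26.0, 34.0], [-30.0, 31.0], [-33.0, 27.0], [-36.0, 23.0], [-37.0, 19.0]]
```

Call:
{"op": "step_arm", "data": {"increments": [{"hand": 0, "slide": [1.2, 4.7, 0], "turn": [0, 0, 0]}, {"hand": 0, "slide": [0.7, 4.9, 0], "turn": [0, 0, 0]}, {"hand": 0, "slide": [0, 0, 0], "turn": [0, 0, 0]}]}}

```text
t: 5.37
ee_pos: [0.5256, 0.0181, 0.0522]
tcp_rot: [[-0.907, 0.422, 0.001], [0.422, 0.907, 0.0], [-0.001, 0.001, -1.0]]
ft_force: [3.7, -0.2, 1.5]
width: -0.003
grip_force: 1.9
```

```bash
python3 - <<'E'
from path import *
C=np.array([.483,.014])
d,q,T=plan((.5250,.0175),C,11,7.5,27.2,18,5)
print(q);print(d.tolist());print(T.round(0).tolist())
E
```

```text
[36.617  20.8985]
[[-2.4, 4.8], [-1.6, 4.7], [-2.4, 4.4], [-3.2, 3.9], [-3.8, 3.2], [-4.3, 2.5], [-4.5, 2.1], [-4.5, 2.1], [-4.5, 2.1], [-4.5, 2.1], [-4.6, 1.9], [-4.9, 1.1], [-5.0, 0.2], [-4.9, -0.7], [-4.7, -1.6], [-4.4, -2.5], [-3.8, -3.2], [-3.2, -3.9]]
[[32.0, 24.0], [29.0, 28.0], [25.0, 31.0], [20.0, 33.0], [16.0, 34.0], [11.0, 35.0], [6.0, 35.0], [1.0, 35.0], [-4.0, 35.0], [-9.0, 35.0], [-14.0, 34.0], [-19.0, 33.0], [-24.0, 32.0], [-28.0, 29.0], [-32.0, 25.0], [-34.0, 21.0], [-37.0, 17.0], [-38.0, 12.0]]
```

Call:
{"op": "step_arm", "data": {"increments": [{"hand": 0, "slide": [-2.4, 4.8, 0], "turn": [0, 0, 0]}, {"hand": 0, "slide": [-1.6, 4.7, 0], "turn": [0, 0, 0]}, {"hand": 0, "slide": [-2.4, 4.4, 0], "turn": [0, 0, 0]}]}}

```text
t: 5.62
ee_pos: [0.5222, 0.0318, 0.0531]
tcp_rot: [[-0.906, 0.422, 0.008], [0.422, 0.906, 0.0], [-0.007, 0.004, -1.0]]
ft_force: [13.8, 3.0, -3.9]
width: 0.004
grip_force: 7.1
```

Call:
{"op": "step_arm", "data": {"increments": [{"hand": 0, "slide": [-3.2, 3.9, 0], "turn": [0, 0, 0]}, {"hand": 0, "slide": [-3.8, 3.2, 0], "turn": [0, 0, 0]}, {"hand": 0, "slide": [-4.3, 2.5, 0], "turn": [0, 0, 0]}, {"hand": 0, "slide": [0, 0, 0], "turn": [0, 0, 0]}]}}

```text
t: 5.95
ee_pos: [0.512, 0.0452, 0.0537]
tcp_rot: [[-0.906, 0.423, 0.012], [0.423, 0.906, 0.007], [-0.008, 0.011, -1.0]]
ft_force: [18.6, 18.1, -4.5]
width: 0.001
grip_force: 12.4
```

```bash
cat > mark.py <<'E'
from h import *
def mark(C=(.483,.0148),z=.0690):
    s=r.read_state();w=r.grab_frame("wrist")
    hsv=cv2.cvtColor(w,cv2.COLOR_RGB2HSV)
    m=((hsv[...,0]<8)|(hsv[...,0]>172))&(hsv[...,1]>140)&(hsv[...,2]>80)
    n,l,st,ce=cv2.connectedComponentsWithStats(m.astype(np.uint8))
    for i in range(1,n):
        p=watz(s,ce[i],z)[:2]-C
        if st[i,4]>20 and np.hypot(*p)<.04:
            print("mark r %.4f angle from fixture y %.1f deg"%(np.hypot(*p),(np.degrees(np.arctan2(p[1],p[0]))-65)%360),"area",st[i,4])
    return w
E
python3 - <<'E'
from path import *
from mark import mark
w=mark()
s=r.read_state();print(s['ee_pos'],s['ft_force'])
C=np.array([.483,.0145])
d,q,T=plan((.5073,.0410),C,11,11,27.5,18,5)
print(q);print(d.tolist());print(T.round(0).tolist())
E
```

```text
mark r 0.0209 angle from fixture y 108.3 deg area 155
[0.51203888 0.04516236 0.05367948] [17.74200337 17.99045165 -4.87323152]
[10.8571 34.2901]
[[-2.6, 5.9], [-4.5, 2.1], [-4.5, 2.1], [-4.5, 2.1], [-4.6, 2.0], [-4.9, 1.2], [-5.0, 0.3], [-5.0, -0.6], [-4.8, -1.5], [-4.4, -2.4], [-3.9, -3.1], [-3.3, -3.8], [-2.5, -4.3], [-2.1, -4.5], [-2.1, -4.5], [-2.1, -4.5], [-2.1, -4.5], [-2.0, -4.6]]
[[6.0, 38.0], [1.0, 38.0], [-4.0, 38.0], [-9.0, 38.0], [-14.0, 38.0], [-19.0, 37.0], [-24.0, 35.0], [-28.0, 33.0], [-31.0, 29.0], [-34.0, 25.0], [-37.0, 21.0], [-38.0, 16.0], [-38.0, 11.0], [-38.0, 6.0], [-38.0, 1.0], [-38.0, -4.0], [-38.0, -9.0], [-38.0, -14.0]]
```

The nut is at about 108°. I pressed a bit hard (26 N), so I'll ease outward and continue.

Call:
{"op": "step_arm", "data": {"increments": [{"hand": 0, "slide": [-2.6, 5.9, 0], "turn": [0, 0, 0]}, {"hand": 0, "slide": [-4.5, 2.1, 0], "turn": [0, 0, 0]}, {"hand": 0, "slide": [-4.5, 2.1, 0], "turn": [0, 0, 0]}, {"hand": 0, "slide": [0, 0, 0], "turn": [0, 0, 0]}]}}

```text
t: 6.33
ee_pos: [0.497, 0.0547, 0.0529]
tcp_rot: [[-0.907, 0.422, 0.004], [0.422, 0.907, 0.006], [-0.001, 0.007, -1.0]]
ft_force: [5.3, 14.5, 3.9]
width: -0.001
grip_force: 7.8
```

```bash
python3 - <<'E'
from path import *
C=np.array([.483,.0145])
d,q,T=plan((.4957,.0511),C,11,12.4,28,16,5)
print(q);print(d.tolist());print(T.round(0).tolist())
E
```

```text
[-3.9263 38.5556]
[[-10.3, 6.4], [-4.9, 0.8], [-5.0, -0.1], [-4.9, -0.9], [-4.7, -1.8], [-4.3, -2.6], [-3.7, -3.3], [-3.1, -3.9], [-2.4, -4.4], [-2.1, -4.5], [-2.1, -4.5], [-2.1, -4.5], [-2.1, -4.5], [-2.1, -4.5], [-1.5, -4.8], [-0.6, -5.0]]
[[-16.0, 40.0], [-21.0, 39.0], [-25.0, 36.0], [-29.0, 34.0], [-33.0, 30.0], [-36.0, 26.0], [-38.0, 21.0], [-39.0, 16.0], [-39.0, 11.0], [-39.0, 6.0], [-39.0, 1.0], [-39.0, -4.0], [-39.0, -9.0], [-39.0, -14.0], [-38.0, -19.0], [-37.0, -23.0]]
```

Call:
{"op": "step_arm", "data": {"increments": [{"hand": 0, "slide": [-3.5, 3.0, 0], "turn": [0, 0, 0]}, {"hand": 0, "slide": [-3.4, 1.7, 0], "turn": [0, 0, 0]}, {"hand": 0, "slide": [-3.4, 1.7, 0], "turn": [0, 0, 0]}, {"hand": 0, "slide": [-4.9, 0.8, 0], "turn": [0, 0, 0]}]}}

```text
t: 6.67
ee_pos: [0.4798, 0.0591, 0.0516]
tcp_rot: [[-0.907, 0.422, -0.001], [0.422, 0.907, 0.001], [0.001, 0.0, -1.0]]
ft_force: [0.1, 0.7, 0.2]
width: 0.002
grip_force: 0.3
```

Call:
{"op": "step_arm", "data": {"increments": [{"hand": 0, "slide": [-5.0, -0.1, 0], "turn": [0, 0, 0]}, {"hand": 0, "slide": [-4.9, -0.9, 0], "turn": [0, 0, 0]}, {"hand": 0, "slide": [0, 0, 0], "turn": [0, 0, 0]}]}}

```text
t: 6.92
ee_pos: [0.4685, 0.057, 0.0509]
tcp_rot: [[-0.907, 0.422, -0.003], [0.422, 0.907, -0.0], [0.003, -0.002, -1.0]]
ft_force: [-0.5, 0.1, -1.2]
width: -0.001
grip_force: 0.0
```

Contact was lost at the corner. I'll press back in towards the axis.

Call:
{"op": "step_arm", "data": {"increments": [{"hand": 0, "slide": [0.6, -1.9, 0], "turn": [0, 0, 0]}, {"hand": 0, "slide": [0, 0, 0], "turn": [0, 0, 0]}, {"hand": 0, "slide": [0, 0, 0], "turn": [0, 0, 0]}]}}

```text
t: 7.17
ee_pos: [0.4703, 0.0556, 0.0512]
tcp_rot: [[-0.906, 0.423, -0.002], [0.423, 0.906, 0.001], [0.003, -0.0, -1.0]]
ft_force: [-3.3, 4.7, 0.1]
width: -0.001
grip_force: 2.5
```

Call:
{"op": "step_arm", "data": {"increments": [{"hand": 0, "slide": [0.6, -1.9, 0], "turn": [0, 0, 0]}, {"hand": 0, "slide": [0, 0, 0], "turn": [0, 0, 0]}, {"hand": 0, "slide": [0, 0, 0], "turn": [0, 0, 0]}]}}

```text
t: 7.42
ee_pos: [0.4705, 0.055, 0.0512]
tcp_rot: [[-0.906, 0.423, -0.003], [0.423, 0.906, 0.003], [0.004, 0.001, -1.0]]
ft_force: [-4.7, 9.8, 2.3]
width: -0.003
grip_force: 5.4
```

Call:
{"op": "step_arm", "data": {"increments": [{"hand": 0, "slide": [0.6, -1.9, 0], "turn": [0, 0, 0]}, {"hand": 0, "slide": [0, 0, 0], "turn": [0, 0, 0]}, {"hand": 0, "slide": [0, 0, 0], "turn": [0, 0, 0]}]}}

```text
t: 7.67
ee_pos: [0.4706, 0.0544, 0.0511]
tcp_rot: [[-0.906, 0.423, -0.004], [0.423, 0.906, 0.005], [0.006, 0.003, -1.0]]
ft_force: [-6.6, 15.8, 3.3]
width: -0.001
grip_force: 8.5
```

```bash
python3 - <<'E'
from path import *
from mark import mark
mark()
C=np.array([.485,.0137])
d,q,T=plan((.4724,.0516),C,8.3,12,28.2,16,5)
print(q);print(d.tolist());print(T.round(0).tolist())
E
```

```text
[-27.422   29.0581]
[[-5.6, -0.1], [-3.9, -3.2], [-3.3, -3.8], [-2.5, -4.3], [-2.1, -4.5], [-2.1, -4.5], [-2.1, -4.5], [-2.1, -4.5], [-2.1, -4.5], [-1.6, -4.7], [-0.7, -4.9], [0.2, -5.0], [1.0, -4.9], [1.9, -4.6], [2.7, -4.2], [3.4, -3.7]]
[[-32.0, 27.0], [-35.0, 22.0], [-36.0, 17.0], [-36.0, 12.0], [-36.0, 7.0], [-36.0, 2.0], [-36.0, -3.0], [-36.0, -8.0], [-36.0, -13.0], [-36.0, -18.0], [-34.0, -22.0], [-32.0, -27.0], [-29.0, -31.0], [-26.0, -34.0], [-21.0, -37.0], [-17.0, -39.0]]
```

Call:
{"op": "step_arm", "data": {"increments": [{"hand": 0, "slide": [-5.6, -0.1, 0.5], "turn": [0, 0, 0]}, {"hand": 0, "slide": [-3.9, -3.2, 0], "turn": [0, 0, 0]}, {"hand": 0, "slide": [0, 0, 0], "turn": [0, 0, 0]}]}}

```text
t: 7.97
ee_pos: [0.4612, 0.0494, 0.0516]
tcp_rot: [[-0.907, 0.422, -0.003], [0.422, 0.907, 0.002], [0.004, 0.001, -1.0]]
ft_force: [-5.7, 7.2, 2.2]
width: -0.002
grip_force: 5.0
```

Call:
{"op": "step_arm", "data": {"increments": [{"hand": 0, "slide": [-3.3, -3.8, 0], "turn": [0, 0, 0]}, {"hand": 0, "slide": [-2.5, -4.3, 0], "turn": [0, 0, 0]}, {"hand": 0, "slide": [0, 0, 0], "turn": [0, 0, 0]}]}}

```text
t: 8.22
ee_pos: [0.4534, 0.0421, 0.0515]
tcp_rot: [[-0.906, 0.422, -0.008], [0.422, 0.906, 0.004], [0.009, 0.0, -1.0]]
ft_force: [-14.1, 11.0, 11.9]
width: -0.002
grip_force: 9.4
```

```bash
python3 - <<'E'
from path import *
C=np.array([.4845,.0139])
d,q,T=plan((.4571,.0402),C,6.3,8,32,20,5)
print(q);print(d.tolist());print(T.round(0).tolist())
E
```

```text
[-35.9504  12.2913]
[[-4.3, -3.6], [-2.1, -4.5], [-2.1, -4.5], [-2.1, -4.5], [-1.8, -4.7], [-1.0, -4.9], [-0.3, -5.0], [0.5, -5.0], [1.3, -4.8], [2.0, -4.6], [2.7, -4.2], [3.3, -3.7], [3.9, -3.2], [4.3, -2.5], [4.5, -2.1], [4.5, -2.1], [4.6, -2.1], [4.8, -1.5], [4.9, -0.7], [5.0, 0.1]]
[[-38.0, 7.0], [-38.0, 2.0], [-38.0, -3.0], [-38.0, -8.0], [-38.0, -13.0], [-37.0, -18.0], [-35.0, -22.0], [-32.0, -27.0], [-29.0, -30.0], [-25.0, -34.0], [-21.0, -36.0], [-17.0, -38.0], [-12.0, -40.0], [-7.0, -40.0], [-2.0, -40.0], [3.0, -40.0], [8.0, -40.0], [13.0, -39.0], [18.0, -38.0], [22.0, -36.0]]
```

Call:
{"op": "step_arm", "data": {"increments": [{"hand": 0, "slide": [-4.3, -3.6, 0], "turn": [0, 0, 0]}, {"hand": 0, "slide": [-2.1, -4.5, 0], "turn": [0, 0, 0]}, {"hand": 0, "slide": [-2.1, -4.5, 0], "turn": [0, 0, 0]}, {"hand": 0, "slide": [0, 0, 0], "turn": [0, 0, 0]}]}}

```text
t: 8.55
ee_pos: [0.4454, 0.0281, 0.0516]
tcp_rot: [[-0.907, 0.422, -0.007], [0.422, 0.907, 0.002], [0.007, -0.002, -1.0]]
ft_force: [-12.7, 5.3, 9.9]
width: 0.001
grip_force: 7.1
```

Call:
{"op": "step_arm", "data": {"increments": [{"hand": 0, "slide": [-2.1, -4.5, 0], "turn": [0, 0, 0]}, {"hand": 0, "slide": [-1.8, -4.7, 0], "turn": [0, 0, 0]}, {"hand": 0, "slide": [-1.0, -4.9, 0], "turn": [0, 0, 0]}, {"hand": 0, "slide": [0, 0, 0], "turn": [0, 0, 0]}]}}

```text
t: 8.88
ee_pos: [0.4416, 0.0128, 0.0517]
tcp_rot: [[-0.907, 0.422, -0.005], [0.422, 0.907, -0.0], [0.004, -0.002, -1.0]]
ft_force: [-9.5, 0.5, 5.3]
width: 0.001
grip_force: 4.4
```

Call:
{"op": "step_arm", "data": {"increments": [{"hand": 0, "slide": [-0.3, -5.0, 0], "turn": [0, 0, 0]}, {"hand": 0, "slide": [0.5, -5.0, 0], "turn": [0, 0, 0]}, {"hand": 0, "slide": [1.3, -4.8, 0], "turn": [0, 0, 0]}, {"hand": 0, "slide": [0, 0, 0], "turn": [0, 0, 0]}]}}

```text
t: 9.22
ee_pos: [0.4436, -0.0025, 0.0517]
tcp_rot: [[-0.907, 0.422, -0.004], [0.422, 0.907, -0.001], [0.004, -0.003, -1.0]]
ft_force: [-7.8, -2.6, 2.6]
width: -0.004
grip_force: 3.8
```

Call:
{"op": "step_arm", "data": {"increments": [{"hand": 0, "slide": [2.0, -4.6, 0], "turn": [0, 0, 0]}, {"hand": 0, "slide": [2.7, -4.2, 0], "turn": [0, 0, 0]}, {"hand": 0, "slide": [3.3, -3.7, 0], "turn": [0, 0, 0]}, {"hand": 0, "slide": [0, 0, 0], "turn": [0, 0, 0]}]}}

```text
t: 9.55
ee_pos: [0.4517, -0.0161, 0.0517]
tcp_rot: [[-0.907, 0.422, -0.005], [0.422, 0.907, -0.003], [0.003, -0.005, -1.0]]
ft_force: [-7.7, -8.0, 1.2]
width: 0.004
grip_force: 5.4
```

```bash
python3 - <<'E'
from mark import *
mark()
w=r.grab_frame("scene");cv2.imwrite("pics/s1.png",cv2.resize(w[165:260,190:310,::-1],(720,570),interpolation=cv2.INTER_CUBIC))
E
```

Call:
{"op": "step_arm", "data": {"increments": [{"hand": 0, "slide": [3.9, -3.2, 0], "turn": [0, 0, 0]}, {"hand": 0, "slide": [4.3, -2.5, 0], "turn": [0, 0, 0]}, {"hand": 0, "slide": [4.5, -2.1, 0], "turn": [0, 0, 0]}, {"hand": 0, "slide": [0, 0, 0], "turn": [0, 0, 0]}]}}

```text
t: 9.98
ee_pos: [0.4654, -0.0246, 0.0518]
tcp_rot: [[-0.907, 0.422, -0.003], [0.422, 0.907, -0.005], [0.0, -0.005, -1.0]]
ft_force: [-4.3, -11.6, -2.2]
width: -0.008
grip_force: 5.7
```

Call:
{"op": "step_arm", "data": {"increments": [{"hand": 0, "slide": [4.5, -2.1, 0], "turn": [0, 0, 0]}, {"hand": 0, "slide": [4.6, -2.1, 0], "turn": [0, 0, 0]}, {"hand": 0, "slide": [0, 0, 0], "turn": [0, 0, 0]}]}}

```text
t: 10.23
ee_pos: [0.475, -0.0286, 0.0519]
tcp_rot: [[-0.907, 0.422, -0.001], [0.422, 0.907, -0.004], [-0.0, -0.004, -1.0]]
ft_force: [-2.8, -8.4, -3.8]
width: -0.003
grip_force: 4.8
```

```bash
python3 - <<'E'
from mark import *
w=mark();np.save("w3.npy",w)
E
```

```text
mark r 0.0205 angle from fixture y 44.5 deg area 140
```

The mark reads 44.5°, and the travel so far implies one turn plus that, about 404°. Contact is steady at 9 N. About 315° remains.

```bash
python3 - <<'E'
from path import *
C=np.array([.4845,.0139])
d,q,T=plan((.4750,-.0258),C,6,8.2,32,36,5)
print(q)
for a,b in zip(d.tolist(),T.round(0).tolist()):print(a,b)
E
```

```text
[  8.1369 -40.0169]
[5.1, -1.6] [13.0, -39.0]
[5.0, -0.6] [18.0, -38.0]
[5.0, 0.2] [23.0, -36.0]
[4.9, 1.0] [27.0, -33.0]
[4.7, 1.7] [30.0, -29.0]
[4.4, 2.4] [33.0, -25.0]
[3.9, 3.1] [36.0, -21.0]
[3.4, 3.6] [37.0, -16.0]
[2.8, 4.1] [38.0, -11.0]
[2.2, 4.5] [38.0, -6.0]
[2.1, 4.5] [38.0, -1.0]
[2.1, 4.5] [38.0, 4.0]
[2.1, 4.5] [38.0, 9.0]
[1.6, 4.7] [37.0, 14.0]
[0.9, 4.9] [36.0, 19.0]
[0.1, 5.0] [34.0, 23.0]
[-0.7, 4.9] [31.0, 28.0]
[-1.5, 4.8] [28.0, 31.0]
[-2.2, 4.5] [24.0, 35.0]
[-2.9, 4.1] [20.0, 37.0]
[-3.5, 3.6] [15.0, 39.0]
[-4.0, 3.0] [10.0, 40.0]
[-4.4, 2.4] [5.0, 40.0]
[-4.5, 2.1] [0.0, 40.0]
[-4.5, 2.1] [-5.0, 40.0]
[-4.6, 1.9] [-10.0, 40.0]
[-4.8, 1.2] [-15.0, 39.0]
[-5.0, 0.4] [-19.0, 37.0]
[-5.0, -0.3] [-24.0, 35.0]
[-4.9, -1.1] [-28.0, 32.0]
[-4.6, -1.9] [-31.0, 28.0]
[-4.3, -2.6] [-34.0, 24.0]
[-3.8, -3.2] [-36.0, 20.0]
[-3.3, -3.8] [-37.0, 15.0]
[-2.7, -4.2] [-38.0, 10.0]
[-2.1, -4.5] [-38.0, 5.0]
```

Call:
{"op": "step_arm", "data": {"increments": [{"hand": 0, "slide": [5.1, -1.6, 0], "turn": [0, 0, 0]}, {"hand": 0, "slide": [5.0, -0.6, 0], "turn": [0, 0, 0]}, {"hand": 0, "slide": [5.0, 0.2, 0], "turn": [0, 0, 0]}, {"hand": 0, "slide": [0, 0, 0], "turn": [0, 0, 0]}]}}

```text
t: 10.62
ee_pos: [0.4914, -0.0293, 0.0525]
tcp_rot: [[-0.906, 0.422, 0.001], [0.422, 0.906, -0.002], [-0.002, -0.001, -1.0]]
ft_force: [0.7, -4.4, -2.3]
width: -0.002
grip_force: 2.2
```

Call:
{"op": "step_arm", "data": {"increments": [{"hand": 0, "slide": [4.9, 1.0, 0], "turn": [0, 0, 0]}, {"hand": 0, "slide": [4.7, 1.7, 0], "turn": [0, 0, 0]}, {"hand": 0, "slide": [4.4, 2.4, 0], "turn": [0, 0, 0]}, {"hand": 0, "slide": [0, 0, 0], "turn": [0, 0, 0]}]}}

```text
t: 10.95
ee_pos: [0.5055, -0.0222, 0.0528]
tcp_rot: [[-0.907, 0.422, 0.002], [0.422, 0.907, 0.0], [-0.001, 0.001, -1.0]]
ft_force: [1.4, -0.5, 0.6]
width: -0.001
grip_force: 0.7
```

Call:
{"op": "step_arm", "data": {"increments": [{"hand": 0, "slide": [-0.9, 1.4, 0], "turn": [0, 0, 0]}, {"hand": 0, "slide": [3.9, 3.1, 0], "turn": [0, 0, 0]}, {"hand": 0, "slide": [3.4, 3.6, 0], "turn": [0, 0, 0]}, {"hand": 0, "slide": [0, 0, 0], "turn": [0, 0, 0]}]}}

```text
t: 11.28
ee_pos: [0.5129, -0.0154, 0.0532]
tcp_rot: [[-0.907, 0.422, 0.005], [0.422, 0.907, -0.002], [-0.005, 0.0, -1.0]]
ft_force: [6.0, -5.1, -3.2]
width: -0.004
grip_force: 4.3
```

Call:
{"op": "step_arm", "data": {"increments": [{"hand": 0, "slide": [2.8, 4.1, 0], "turn": [0, 0, 0]}, {"hand": 0, "slide": [2.2, 4.5, 0], "turn": [0, 0, 0]}, {"hand": 0, "slide": [0, 0, 0], "turn": [0, 0, 0]}]}}

```text
t: 11.53
ee_pos: [0.5186, -0.0064, 0.0534]
tcp_rot: [[-0.907, 0.422, 0.007], [0.422, 0.907, -0.002], [-0.007, 0.001, -1.0]]
ft_force: [9.0, -4.0, -4.4]
width: -0.0
grip_force: 4.8
```

```bash
python3 - <<'E'
from mark import *
w=mark();np.save("w4.npy",w)
E
```

```text
mark r 0.0216 angle from fixture y 152.1 deg area 207
```

Call:
{"op": "step_arm", "data": {"increments": [{"hand": 0, "slide": [2.1, 4.5, -0.5], "turn": [0, 0, 0]}, {"hand": 0, "slide": [2.1, 4.5, 0], "turn": [0, 0, 0]}, {"hand": 0, "slide": [2.1, 4.5, 0], "turn": [0, 0, 0]}, {"hand": 0, "slide": [0, 0, 0], "turn": [0, 0, 0]}]}}

```text
t: 11.92
ee_pos: [0.5247, 0.0077, 0.0533]
tcp_rot: [[-0.907, 0.422, 0.006], [0.422, 0.907, -0.001], [-0.006, 0.002, -1.0]]
ft_force: [5.8, -0.5, -0.5]
width: 0.008
grip_force: 3.3
```

Call:
{"op": "step_arm", "data": {"increments": [{"hand": 0, "slide": [1.4, 4.7, 0], "turn": [0, 0, 0]}, {"hand": 0, "slide": [0.5, 4.9, 0], "turn": [0, 0, 0]}, {"hand": 0, "slide": [0, 0, 0], "turn": [0, 0, 0]}]}}

```text
t: 12.17
ee_pos: [0.5256, 0.0178, 0.053]
tcp_rot: [[-0.907, 0.422, 0.004], [0.422, 0.907, 0.0], [-0.003, 0.002, -1.0]]
ft_force: [6.2, 0.6, 3.3]
width: 0.0
grip_force: 2.6
```

Call:
{"op": "step_arm", "data": {"increments": [{"hand": 0, "slide": [-0.4, 5.0, 0], "turn": [0, 0, 0]}, {"hand": 0, "slide": [-1.0, 4.9, 0], "turn": [0, 0, 0]}, {"hand": 0, "slide": [-1.6, 4.8, 0], "turn": [0, 0, 0]}, {"hand": 0, "slide": [0, 0, 0], "turn": [0, 0, 0]}]}}

```text
t: 12.5
ee_pos: [0.5228, 0.0328, 0.0531]
tcp_rot: [[-0.907, 0.422, 0.005], [0.422, 0.907, 0.001], [-0.004, 0.003, -1.0]]
ft_force: [6.9, 2.5, 1.9]
width: 0.003
grip_force: 3.8
```

Call:
{"op": "step_arm", "data": {"increments": [{"hand": 0, "slide": [-2.2, 4.5, 0], "turn": [0, 0, 0]}, {"hand": 0, "slide": [-2.9, 4.1, 0], "turn": [0, 0, 0]}, {"hand": 0, "slide": [0, 0, 0], "turn": [0, 0, 0]}]}}

```text
t: 12.75
ee_pos: [0.5176, 0.0421, 0.053]
tcp_rot: [[-0.907, 0.422, 0.005], [0.422, 0.907, 0.002], [-0.004, 0.004, -1.0]]
ft_force: [6.5, 4.6, 2.6]
width: -0.002
grip_force: 4.6
```

```bash
python3 - <<'E'
from mark import *
w=mark(z=.072);np.save("w5.npy",w)
E
```

```text
mark r 0.0221 angle from fixture y 251.9 deg area 113
```

Call:
{"op": "step_arm", "data": {"increments": [{"hand": 0, "slide": [-3.5, 3.6, 0], "turn": [0, 0, 0]}, {"hand": 0, "slide": [-4.0, 3.0, 0], "turn": [0, 0, 0]}, {"hand": 0, "slide": [-4.4, 2.4, 0], "turn": [0, 0, 0]}, {"hand": 0, "slide": [0, 0, 0], "turn": [0, 0, 0]}]}}

```text
t: 13.13
ee_pos: [0.5046, 0.0518, 0.053]
tcp_rot: [[-0.907, 0.422, 0.003], [0.422, 0.907, 0.004], [-0.001, 0.005, -1.0]]
ft_force: [2.4, 9.5, 4.9]
width: -0.004
grip_force: 4.8
```

Call:
{"op": "step_arm", "data": {"increments": [{"hand": 0, "slide": [-4.5, 2.1, 0], "turn": [0, 0, 0]}, {"hand": 0, "slide": [-4.5, 2.1, 0], "turn": [0, 0, 0]}, {"hand": 0, "slide": [-4.6, 1.6, 0], "turn": [0, 0, 0]}, {"hand": 0, "slide": [0, 0, 0], "turn": [0, 0, 0]}]}}

```text
t: 13.47
ee_pos: [0.4903, 0.0576, 0.0527]
tcp_rot: [[-0.907, 0.422, 0.001], [0.422, 0.907, 0.004], [0.0, 0.004, -1.0]]
ft_force: [1.3, 8.8, 5.8]
width: 0.0
grip_force: 4.8
```

```bash
python3 - <<'E'
from mark import *
w=mark(z=.072);np.save("w6.npy",w)
E
```

Call:
{"op": "step_arm", "data": {"increments": [{"hand": 0, "slide": [-4.7, 1.2, 0], "turn": [0, 0, 0]}, {"hand": 0, "slide": [-4.8, 0.6, 0], "turn": [0, 0, 0]}, {"hand": 0, "slide": [0, 0, 0], "turn": [0, 0, 0]}]}}

```text
t: 13.77
ee_pos: [0.4793, 0.0584, 0.0517]
tcp_rot: [[-0.907, 0.422, -0.002], [0.422, 0.907, 0.002], [0.002, 0.001, -1.0]]
ft_force: [-0.8, 5.1, 4.9]
width: 0.0
grip_force: 2.9
```

Call:
{"op": "step_arm", "data": {"increments": [{"hand": 0, "slide": [-4.9, 0, 0], "turn": [0, 0, 0]}, {"hand": 0, "slide": [-4.9, -0.8, 0], "turn": [0, 0, 0]}, {"hand": 0, "slide": [0, 0, 0], "turn": [0, 0, 0]}]}}

```text
t: 14.02
ee_pos: [0.4689, 0.056, 0.0509]
tcp_rot: [[-0.907, 0.422, -0.003], [0.422, 0.907, -0.0], [0.003, -0.002, -1.0]]
ft_force: [-0.6, 0.1, -0.7]
width: 0.003
grip_force: 0.0
```

```bash
python3 - <<'E'
from mark import *
w=mark(z=.072);np.save("w6.npy",w)
E
```

```text
(no output)
```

Contact slipped off at the corner. I'll leave the rim, rise, and view the nut and toe from above the pedal side.

Call:
{"op": "step_arm", "data": {"increments": [{"hand": 0, "slide": [-4, 11, 0], "turn": [0, 0, 0]}, {"hand": 0, "slide": [0, 0, 35], "turn": [0, 0, 0]}, {"hand": 0, "slide": [10, 10, 35], "turn": [0, 0, 0]}, {"hand": 0, "slide": [30, 16, 15], "turn": [0, 0, 0]}, {"hand": 0, "slide": [33, 16, 0], "turn": [0, 0, 0]}]}}

```text
t: 14.48
ee_pos: [0.5431, 0.1102, 0.1421]
tcp_rot: [[-0.906, 0.423, 0.008], [0.423, 0.906, 0.0], [-0.007, 0.004, -1.0]]
ft_force: [1.9, -0.5, 0.9]
width: -0.001
grip_force: 0.0
```

Call:
{"op": "step_arm", "data": {"increments": [{"hand": 0, "slide": [0, 0, 0], "turn": [0, 0, 0]}, {"hand": 0, "slide": [0, 0, 0], "turn": [0, 0, 0]}, {"hand": 0, "slide": [0, 0, 0], "turn": [0, 0, 0]}, {"hand": 0, "slide": [0, 0, 0], "turn": [0, 0, 0]}]}}

```text
t: 14.82
ee_pos: [0.5385, 0.109, 0.136]
tcp_rot: [[-0.907, 0.422, -0.002], [0.422, 0.907, -0.0], [0.002, -0.001, -1.0]]
ft_force: [-0.1, -0.4, -0.0]
width: -0.0
grip_force: 0.0
```

```bash
python3 - <<'E'
from mark import *
w=mark(z=.072);np.save("w7.npy",w);s=r.read_state();print(s['ee_pos'])
cv2.imwrite("pics/w7.png",cv2.resize(w[:,:,::-1],(800,600),interpolation=cv2.INTER_CUBIC))
E
```

```text
mark r 0.0211 angle from fixture y 358.3 deg area 53
[0.53865894 0.10887788 0.13627472]
```

View pics/w7.png

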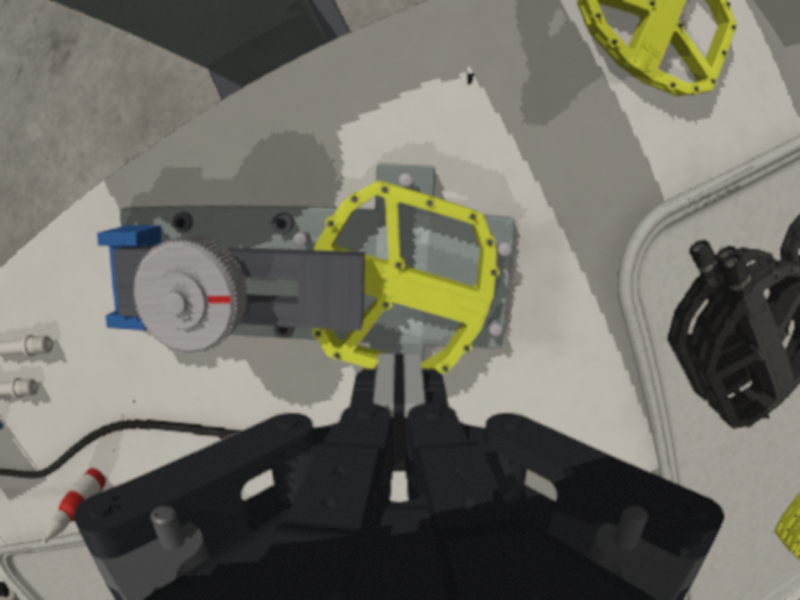

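The mark at (219,300) points along the strap again, i.e. two full turns. The toe edge runs (363,253)–(362,327), and the pedal is in its nest.

```bash
python3 - <<'E'
from path import *
s=r.read_state();a=watz(s,(363*.64,253*.64),.0465)[:2];b=watz(s,(362*.64,327*.64),.0465)[:2]
C=np.array([.4845,.0139]);m=(a+b)/2
print(a,b,m,np.hypot(*(a-b)),np.hypot(*(m-C)),np.degrees(np.arctan2(*(m-C)[::-1])),((m-C)@e1,(m-C)@e2))
R,_=s['ee_pos'],0
for d in(25,):
  W=m+e2*d*1e-3; print(W,(W-R[:2])*1e3)
E
```

```text
[0.50654253 0.10363021] [0.54191172 0.08569747] [0.52422713 0.09466384] 0.039655561072449136 0.09000578979768628 63.80777331509671 (np.float64(0.0019501634455753568), np.float64(0.09001764895603144))
[0.53477713 0.11733884] [-3.881814    8.46095501]
```

Call:
{"op": "step_arm", "data": {"increments": [{"hand": 0, "slide": [-4, 9, -30], "turn": [0, 0, 0]}, {"hand": 0, "slide": [0, 0, -30], "turn": [0, 0, 0]}, {"hand": 0, "slide": [0, 0, -25], "turn": [0, 0, 0]}, {"hand": 0, "slide": [0, 0, -8], "turn": [0, 0, 0]}, {"hand": 0, "slide": [0, 0, 0], "turn": [0, 0, 0]}]}}

```text
t: 15.28
ee_pos: [0.5331, 0.1176, 0.0414]
tcp_rot: [[-0.906, 0.423, -0.005], [0.423, 0.906, -0.0], [0.005, -0.003, -1.0]]
ft_force: [-0.3, 0.1, 0.5]
width: -0.001
grip_force: 0.0
```

Call:
{"op": "step_arm", "data": {"increments": [{"hand": 0, "slide": [0, 0, 0], "turn": [0, 0, 0]}, {"hand": 0, "slide": [0, 0, 0], "turn": [0, 0, 0]}, {"hand": 0, "slide": [0, 0, 0], "turn": [0, 0, 0]}]}}

```text
t: 15.53
ee_pos: [0.5376, 0.1181, 0.046]
tcp_rot: [[-0.906, 0.422, 0.004], [0.422, 0.906, 0.0], [-0.003, 0.002, -1.0]]
ft_force: [-0.1, 0.2, -0.9]
width: 0.005
grip_force: 0.0
```

Call:
{"op": "step_arm", "data": {"increments": [{"hand": 0, "slide": [0, 0, -3], "turn": [0, 0, 0]}, {"hand": 0, "slide": [-1, 0, -2], "turn": [0, 0, 0]}, {"hand": 0, "slide": [0, 0, 0], "turn": [0, 0, 0]}, {"hand": 0, "slide": [0, 0, 0], "turn": [0, 0, 0]}, {"hand": 0, "slide": [0, 0, 0], "turn": [0, 0, 0]}]}}

```text
t: 15.95
ee_pos: [0.5349, 0.1181, 0.0388]
tcp_rot: [[-0.907, 0.422, -0.0], [0.422, 0.907, -0.0], [0.0, -0.0, -1.0]]
ft_force: [-0.1, 0.0, -0.3]
width: 0.001
grip_force: 0.0
```

Call:
{"op": "step_arm", "data": {"increments": [{"hand": 0, "slide": [-2.1, -4.5, 0], "turn": [0, 0, 0]}, {"hand": 0, "slide": [0, 0, 0], "turn": [0, 0, 0]}, {"hand": 0, "slide": [0, 0, 0], "turn": [0, 0, 0]}, {"hand": 0, "slide": [0, 0, 0], "turn": [0, 0, 0]}]}}

```text
t: 16.28
ee_pos: [0.5328, 0.1135, 0.0388]
tcp_rot: [[-0.906, 0.422, 0.0], [0.422, 0.906, 0.0], [-0.0, 0.0, -1.0]]
ft_force: [-0.2, 0.5, 0.6]
width: 0.001
grip_force: 0.0
```

Call:
{"op": "step_arm", "data": {"increments": [{"hand": 0, "slide": [-2.1, -4.5, -1], "turn": [0, 0, 0]}, {"hand": 0, "slide": [-1.3, -2.7, 0], "turn": [0, 0, 0]}, {"hand": 0, "slide": [-1.3, -2.7, 0], "turn": [0, 0, 0]}, {"hand": 0, "slide": [0, 0, 0], "turn": [0, 0, 0]}, {"hand": 0, "slide": [0, 0, 0], "turn": [0, 0, 0]}]}}

```text
t: 16.7
ee_pos: [0.528, 0.1035, 0.0378]
tcp_rot: [[-0.906, 0.422, -0.0], [0.422, 0.906, -0.0], [0.0, -0.0, -1.0]]
ft_force: [-0.3, -1.0, 0.3]
width: -0.002
grip_force: 0.1
```

Call:
{"op": "step_arm", "data": {"increments": [{"hand": 0, "slide": [-1.7, -3.6, 0], "turn": [0, 0, 0]}, {"hand": 0, "slide": [-1.7, -3.6, 0], "turn": [0, 0, 0]}, {"hand": 0, "slide": [0, 0, 0], "turn": [0, 0, 0]}]}}

```text
t: 16.95
ee_pos: [0.5244, 0.0961, 0.0378]
tcp_rot: [[-0.906, 0.422, -0.0], [0.422, 0.906, -0.0], [0.0, -0.0, -1.0]]
ft_force: [-0.6, 0.7, 1.0]
width: -0.003
grip_force: 0.6
```

Call:
{"op": "step_arm", "data": {"increments": [{"hand": 0, "slide": [-1.7, -3.6, 0], "turn": [0, 0, 0]}, {"hand": 0, "slide": [0, 0, 0], "turn": [0, 0, 0]}, {"hand": 0, "slide": [0, 0, 0], "turn": [0, 0, 0]}]}}

```text
t: 17.2
ee_pos: [0.5229, 0.0925, 0.0378]
tcp_rot: [[-0.906, 0.422, -0.0], [0.422, 0.906, -0.0], [-0.0, -0.0, -1.0]]
ft_force: [-0.8, 0.8, 0.2]
width: 0.002
grip_force: 0.3
```

```bash
python3 - <<'E'
from mark import *
w=mark(z=.072);s=r.read_state();print(s['ee_pos'],s['ft_force'])
cv2.imwrite("pics/w8.png",cv2.resize(w[:,:,::-1],(800,600),interpolation=cv2.INTER_CUBIC))
E
```

```text
mark r 0.0213 angle from fixture y 359.1 deg area 131
[0.52299879 0.09253144 0.03783528] [-0.55706097 -0.12608468  0.24365087]
```

View pics/w8.png

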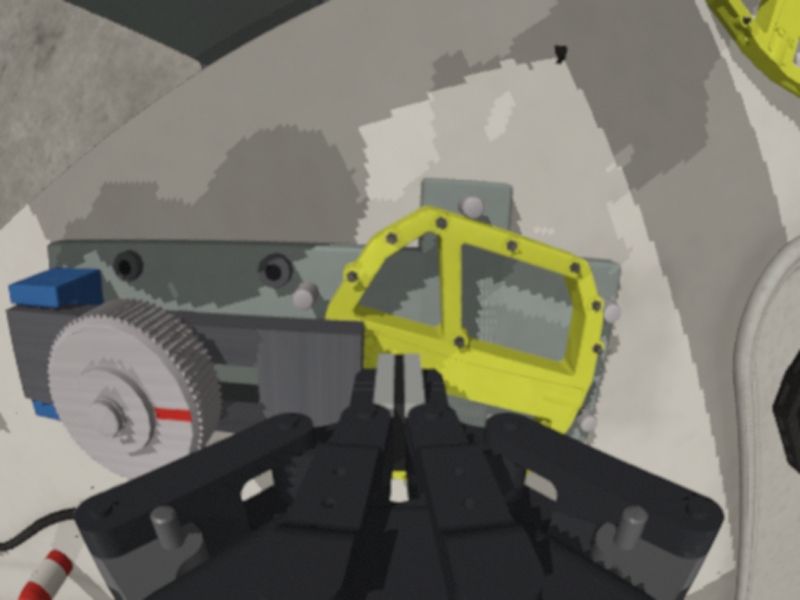

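The strap is sliding: its tail now sticks out past the heel rest at (10,340), the toe at (363,350) lies against the finger, and the pedal is in place. I'll continue to the stop.

Call:
{"op": "step_arm", "data": {"increments": [{"hand": 0, "slide": [-1.7, -3.6, 0], "turn": [0, 0, 0]}, {"hand": 0, "slide": [-1.7, -3.6, 0], "turn": [0, 0, 0]}, {"hand": 0, "slide": [-1.7, -3.6, 0], "turn": [0, 0, 0]}, {"hand": 0, "slide": [-1.7, -3.6, 0], "turn": [0, 0, 0]}, {"hand": 0, "slide": [0, 0, 0], "turn": [0, 0, 0]}]}}

```text
t: 17.67
ee_pos: [0.5157, 0.0777, 0.0377]
tcp_rot: [[-0.906, 0.422, -0.001], [0.422, 0.906, -0.001], [0.0, -0.001, -1.0]]
ft_force: [-1.3, 0.0, 0.5]
width: 0.002
grip_force: 0.3
```

Call:
{"op": "step_arm", "data": {"increments": [{"hand": 0, "slide": [-1.7, -3.6, 0], "turn": [0, 0, 0]}, {"hand": 0, "slide": [-1.7, -3.6, 0], "turn": [0, 0, 0]}, {"hand": 0, "slide": [-1.3, -2.7, 0], "turn": [0, 0, 0]}, {"hand": 0, "slide": [0, 0, 0], "turn": [0, 0, 0]}, {"hand": 0, "slide": [0, 0, 0], "turn": [0, 0, 0]}]}}

```text
t: 18.08
ee_pos: [0.5115, 0.068, 0.0378]
tcp_rot: [[-0.906, 0.422, 0.0], [0.422, 0.906, -0.001], [-0.0, -0.001, -1.0]]
ft_force: [-0.3, -0.2, -0.1]
width: -0.003
grip_force: 0.0
```

Call:
{"op": "step_arm", "data": {"increments": [{"hand": 0, "slide": [-1.3, -2.7, 0], "turn": [0, 0, 0]}, {"hand": 0, "slide": [0, 0, 0], "turn": [0, 0, 0]}, {"hand": 0, "slide": [0, 0, 0], "turn": [0, 0, 0]}]}}

```text
t: 18.33
ee_pos: [0.5104, 0.0656, 0.0379]
tcp_rot: [[-0.907, 0.422, 0.0], [0.422, 0.907, -0.0], [-0.0, -0.0, -1.0]]
ft_force: [0.0, 0.7, -0.1]
width: 0.001
grip_force: 0.3
```

Call:
{"op": "step_arm", "data": {"increments": [{"hand": 0, "slide": [-0.8, -1.8, 0], "turn": [0, 0, 0]}, {"hand": 0, "slide": [0, 0, 0], "turn": [0, 0, 0]}, {"hand": 0, "slide": [0, 0, 0], "turn": [0, 0, 0]}]}}

```text
t: 18.58
ee_pos: [0.5096, 0.0641, 0.0379]
tcp_rot: [[-0.907, 0.422, 0.0], [0.422, 0.907, 0.0], [-0.0, 0.0, -1.0]]
ft_force: [0.5, 2.0, -0.1]
width: -0.0
grip_force: 0.9
```

Call:
{"op": "step_arm", "data": {"increments": [{"hand": 0, "slide": [-0.8, -1.8, 0], "turn": [0, 0, 0]}, {"hand": 0, "slide": [0, 0, 0], "turn": [0, 0, 0]}, {"hand": 0, "slide": [0, 0, 0], "turn": [0, 0, 0]}]}}

```text
t: 18.83
ee_pos: [0.5094, 0.0636, 0.038]
tcp_rot: [[-0.906, 0.423, 0.002], [0.423, 0.906, 0.002], [-0.001, 0.003, -1.0]]
ft_force: [3.8, 8.2, -0.9]
width: -0.002
grip_force: 3.7
```

```bash
python3 - <<'E'
from mark import *
w=mark(z=.072);s=r.read_state();print(s['ee_pos'],s['ft_force'])
a=r.grab_frame("side")
cv2.imwrite("pics/w9.png",np.hstack([cv2.resize(w[120:384,0:300,::-1],(400,352)),cv2.resize(a[170:250,205:296,::-1],(400,352),interpolation=cv2.INTER_CUBIC)]))
E
```

```text
mark r 0.0170 angle from fixture y 0.7 deg area 29
[0.50937951 0.06366414 0.03797418] [ 4.13917634  8.12446677 -2.26381168]
```

View pics/w9.png

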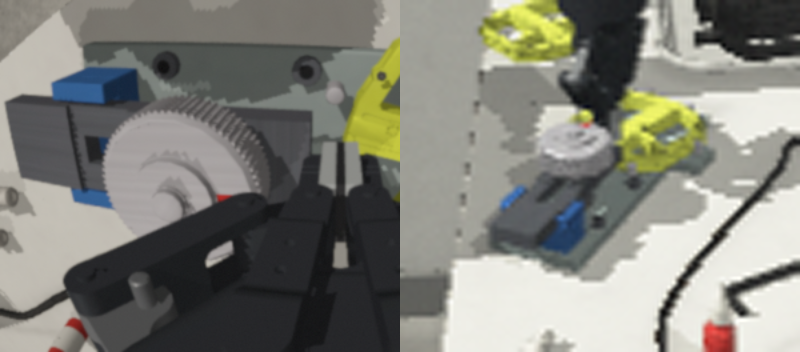

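The force jumped to 9 N with the tip stopped 55.6 mm from the axis, so the strap is at its stop. The picture shows the strap's tail far out past the heel rest and its toe just beyond the nut. I'll back off and rise clear.

Call:
{"op": "step_arm", "data": {"increments": [{"hand": 0, "slide": [2.1, 4.5, 0], "turn": [0, 0, 0]}, {"hand": 0, "slide": [3.4, 7.2, 1], "turn": [0, 0, 0]}, {"hand": 0, "slide": [0, 0, 20], "turn": [0, 0, 0]}, {"hand": 0, "slide": [0, 0, 35], "turn": [0, 0, 0]}, {"hand": 0, "slide": [0, 0, 35], "turn": [0, 0, 0]}]}}

```text
t: 19.35
ee_pos: [0.5125, 0.0741, 0.1283]
tcp_rot: [[-0.907, 0.422, -0.005], [0.422, 0.907, -0.001], [0.004, -0.003, -1.0]]
ft_force: [2.4, 0.8, 0.2]
width: 0.001
grip_force: 0.0
```

Call:
{"op": "step_arm", "data": {"increments": [{"hand": 0, "slide": [5, 5, 30], "turn": [0, 0, 0]}, {"hand": 0, "slide": [10, 5, 20], "turn": [0, 0, 0]}, {"hand": 0, "slide": [0, 0, 0], "turn": [0, 0, 0]}, {"hand": 0, "slide": [0, 0, 0], "turn": [0, 0, 0]}, {"hand": 0, "slide": [0, 0, 0], "turn": [0, 0, 0]}]}}

```text
t: 19.77
ee_pos: [0.5282, 0.084, 0.1777]
tcp_rot: [[-0.907, 0.422, -0.002], [0.422, 0.907, -0.0], [0.002, -0.001, -1.0]]
ft_force: [-0.7, -1.3, -0.7]
width: -0.0
grip_force: 0.0
```

```bash
python3 - <<'E'
from path import *
from mark import *
w=mark(z=.072);s=r.read_state();print(s['ee_pos'],s['ft_force'])
cv2.imwrite("pics/w10.png",cv2.resize(w[:,:,::-1],(800,600),interpolation=cv2.INTER_CUBIC))
E
```

```text
mark r 0.0212 angle from fixture y 359.6 deg area 37
[0.52774117 0.08391272 0.17701242] [-0.46990115 -0.02374475 -0.12990133]
```

View pics/w10.png

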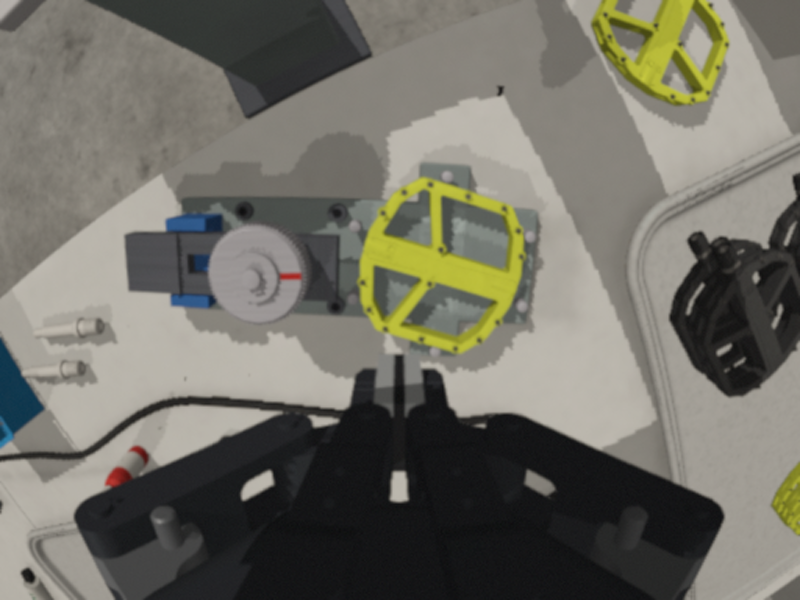

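The toe, at x≈338, is well clear of the pedal. The pedal is in its nest, the mark (290,277) is back along the strap at two turns, and the arm is clear. I'll hand in the job.

```bash
python3 -c "
from rig import r
print(r.close_job())"
```

```text
the job is handed in; nothing more can be done
None
```

I handed the job in: the nut is backed off two full turns by its red mark, the strap is pushed back to its stop, the pedal is still in its nest, and the arm is clear; while rolling the nut I briefly pressed its rim with about 26 N instead of 5–10 N, and no verdict came back.

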